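# Set the well-plate carriage to the forked index clip and clamp it

### The job

Unclamp the well-plate carriage by swinging its clamp lever open, slide the carriage along the rail until its pointer points into the middle of the gap of the forked index clip, then swing the lever fully home again so that the carriage is locked there. Do not drag the carriage while it is still clamped, and leave the jar, the slide box and the dish where they are.

Things in the scene. Friction and masses are not known exactly. Their poses are not given: they have to be found in the camera images.
- stage: Fixed aluminium base plate on the bench: x -95 to +125, y -230 to +230, 12 mm thick. Origin on the bench surface; y along the rail, x across it, away from the robot, z up. Carries a steel guide rail (x -2 to +42 mm, top 30 mm above the bench), black stops 38 mm high at the rail's ends (|y| 217 to 227 mm) and a brake strip at x = -75 mm (8 mm wide, top 18 mm above the bench).
- carriage (a joint): Slide of the white carriage along stage y, in m: 0 mid-rail, range -0.13 to 0.13. Unclamped it slides with about 6 N of friction and stays where it is left; with the lever home it holds against some 20 N.
- carriage_mid (a point): Middle of the carriage, at its top face, 45 mm above the bench, at stage x = 0. The carriage is a white plate: stage x -95 to +75 mm, y 75 mm either side of this point, 30 to 45 mm above the bench. Its two side edges can be pushed along the rail, fingertips over the base plate in front of the rail. Fixed on it: a white 24-well plate, x -23 to +63, y 64 mm either side, top 60 mm above the bench.
- clamp (a joint): Angle of the clamp lever, rad: 0 is fully home (clamped, lever along the rail towards stage +y), 1.3 fully open (swung anticlockwise seen from above, towards stage -x, the robot's side). It clamps firmly near home and is free above 0.5 rad, stays where it is left, and takes about 4 to 8 N at the knob.
- pivot (a point): Point on the vertical axis of the clamp lever, on top of its steel hub (24 mm across), 67 mm above the bench; in the stage's frame at x = -75 mm and 30 mm to the -y side of the carriage's middle. It travels with the carriage. The lever is a dark steel bar 12 mm wide, from 54 to 62 mm above the bench.
- knob (a point): Middle of the top of the black upright round knob at the lever's end: 18 mm across, from 60 to 94 mm above the bench, 65 mm from the pivot axis. Nothing stands within 40 mm of it above the well plate's height of 60 mm.
- pointer_tip (a point): Tip of the carriage's dark steel pointer, an 8 mm wide bar at the middle of the carriage's far edge that points to stage +x; the tip's top edge, 45 mm above the bench, 100 mm from the stage's origin in x.
- fork_clip: The forked index clip, fixed on the far edge of the base plate: dark steel, 42 mm long in y, 20 mm in x, 30 mm high, with two upright prongs 14 mm wide and a 14 mm gap between them. Its origin is under the middle of the gap, on top of the base plate; axes as the stage's, and it stands at stage x = +112 mm. The gap is where the pointer must point.
- plain_clip: The other index clip, the same outer size but a solid block with no gap; not wanted for this job. Origin under its middle, axes as the stage's.
- reagent: Bystander: closed amber jar, 60 mm across, 120 mm high; origin under its middle.
- slide_box: Bystander: closed slide box, 100 x 80 x 34 mm; origin under its middle.
- dish: Bystander: closed flat round dish, 94 mm across, 16 mm high; origin under its middle.

How it is judged (in metres and radians):
On the way, in this order (a step that is already met when the one before it is completed fails the run):
1. the clamp lever is swung open (beyond 0.9 rad) before the carriage has been moved by more than 15 mm (value of joint clamp above 0.9 rad and distance of pointer_tip from where it was at the start of the episode below 0.015 m), for 0.1 s.
2. with the lever open, the carriage is slid until its pointer points into the middle of the gap of the forked clip (within 6 mm of its middle along the rail) (value of joint clamp above 0.8 rad and y of pointer_tip in the frame of fork_clip between -0.006 and 0.006 m), for 0.2 s.
At the end, for the whole second after the job is handed in: The pointer points into the middle of the gap of the forked clip (within 6 mm of the gap's middle along the rail), the clamp lever is home (below 0.2 rad) and the carriage is at rest (y of pointer_tip in the frame of fork_clip between -0.006 and 0.006 m and value of joint clamp below 0.2 rad and velocity of joint carriage between -0.01 and 0.01 m/s); the robot touches nothing.
It fails at once if the jar is moved by more than 20 mm (distance of reagent from where it was at the start of the episode above 0.02 m).
It fails at once if the slide box is moved by more than 20 mm (distance of slide_box from where it was at the start of the episode above 0.02 m).
It fails at once if the dish is moved by more than 20 mm (distance of dish from where it was at the start of the episode above 0.02 m).
It also fails if it takes over 61 s, if anything falls off the work surface, if the arm or the gripper's body presses on something with over 40 N, if the wrist force passes 120 N, or if a joint passes its speed limit or range.

### The arm

A 6-joint arm with a two-finger parallel gripper is mounted at the origin on the work surface. World frame = base frame: x ahead of the robot, y to its left, z up, the work surface at z = 0. Lengths are in m, angles in degrees, forces in N, time in s.
With the tool pointing down it reaches from about 0.3 to 0.875 m from the base axis. Payload 6.4 kg.
Tool frame: the origin (TCP) lies at the very end of the fingers, on their centre line; the grasp point (between the pads) lies 19 mm behind it (bot.grip_point_offset is the distance from the TCP to the grasp point, in m); z points along the fingers, y is the line along which they close (so a half turn about z gives the same grasp; the last joint's range is limited). The gripper opens to 85 mm and grips with 20 to 120 N. Pads are 22 mm wide; open, the fingers measure 114 mm over their backs; the gripper's body (76 mm by 85 mm) begins 54 mm behind the grasp point. The pads swing forward as they close: fully open they stand 13 mm farther back than shut.
Start: joints at [-11.82, 10.359, 92.074, -0, 77.567, -11.82], TCP at [0.575, 0, 0.231] pointing down, gripper open.
Joint ranges: [-171.53, 171.53], [-51.25, 118.39], [17.06, 147.69], [-65.23, 245.23], [0, 150.52], [-178.68, 178.68]. Speed limits (degrees/s): [147.25, 147.25, 172.46, 180, 180, 180].

### API

Orientations are given as a 3x3 rotation matrix whose columns are the frame's x, y, z axes.
In Python, from cell import sensors, imaging, bot, models gives the robot as it stands.
- The arm moves only by the shell command python3 -m pendant 'ROWS' [FORCE]. ROWS is JSON, a list of rows, each an object with "linear": the shift along the tool's x, y, z scaled (see below), a list of three; "roll": the turn about the tool's z scaled (see below); "hand": the opening, from 0 (shut) to 1 (fully open). A call has 1 to 8 rows; each row shifts and turns the commanded pose from where the row before left it, along the tool's axes as they then stand; what a row does not reach is not made up. The controller multiplies each number of a shift by 4 cm and each number of a turn by 6 degrees. A row lasts 1/12 s, in which the tool goes at most 41.7 mm and 7.16 degrees, less where a joint would pass 70% of its speed; a pose out of reach is approached as far as the arm can. A call with a number of a shift or a turn outside -1 to 1 is refused whole. A call with a gripper value outside its range is refused whole. The fingers move at their own pace and stop on an object; FORCE is the grip in N (left out, the last holds). Time passes only in rows, so rows that do not move let the fingers close. It gives the time, the measured TCP pose, the force, the opening and the grip force at its end, in the units of the state.
- sensors.state(): the state, without advancing time (a new reading comes with each control period).
- imaging.get_image(name): name is "scene" or "side" or "wrist"; returns a dict with "img" (400x640x3 uint8, blue, green, red), "camera_matrix" (3x3 intrinsics, pixels), "rvec" (rotation vector, rad) and "tvec" (3), from world to camera coordinates, as OpenCV has them; the wrist camera has in their place "tool_from_camera" (4x4, takes a point from camera to tool coordinates, whose origin is the TCP and whose axes are the flange's). Camera axes: x right, y down, z forward; pixel columns grow to the right and rows downward; lengths in m; the calibration is good to about 2 mm. A picture is of the moment at which its call begins: read the wrist's pose just before it. There is no depth.
- bot.sign_off(): hands the job in; it is judged then, once.
Trained networks look in a picture, given as the dict that the camera call returned (one of the last four; its "shot" number tells which), for a name from the list of things; names that differ only in an ending like _2 or _b are one class to them, and where a whole thing is asked for, a point or a joint stands for the part that bears it (a point fixed in the world has none). Each returns a list of dicts, best first, with "conf" (0 to 1); they miss things now and then, are a little off and sometimes report something else, mostly with a low value. They report only what shows in the picture. A call takes as long as a camera call.
- models.cut_out(picture, query): "region" (400x640 bool, what is visible of it).
- models.place_of(picture, query): "xyz" ([x, y, z] in m, in the coordinates of the camera as it stood for that picture, good to about 4 mm: a listed point, or the origin of a listed thing).
The state is a dict: "time": time; "joints": joint angles; "joint_velocities": joint speeds; "tau": joint torques, N m; "tcp_pos": TCP position; "ee_rot": TCP orientation; "contact_force": force on the tool from outside, world axes, zero at the start; "wrist_torque": the same for the moment, N m; "gripper_width": finger opening in m; "grasp_force": force on a finger pad.
Only numpy, scipy, OpenCV 4.12 (cv2) and the standard library are available. Lean on these libraries where they do the work, as an engineer would, in place of code of your own. Each camera call takes 0.05 s, during which the arm holds its last target. There are 200 camera calls.

## Working session

There is one attempt and no reset: what is moved stays moved. The work goes in short steps, Python scripts to look and compute and a shell command to move; the robot and the scene stay as the last step left them, time stands still between calls to the robot, and variables do not carry over. Pictures are saved under pics/ and viewed, at most 10 in all, crops included, and the job is handed in when it is done.

```bash
mkdir -p pics; ls; cat > h.py <<'E'
import numpy as np, cv2
from cell import sensors, imaging, bot, models
def cam2world(p, st=None):
    if 'rvec' in p:
        R=cv2.Rodrigues(np.array(p['rvec'],float))[0]; t=np.array(p['tvec'],float).ravel()
        return R.T, -R.T@t
    T=np.array(p['tool_from_camera']); Rw=np.array(st['ee_rot']); 
    return Rw@T[:3,:3], Rw@T[:3,3]+np.array(st['tcp_pos'])
def look(name):
    st=sensors.state(); p=imaging.get_image(name); return p,cam2world(p,st)
def ray_z(p,RC,uv,z):
    d=RC[0]@np.linalg.inv(np.array(p['camera_matrix']))@np.array([uv[0],uv[1],1.]); return RC[1]+d*(z-RC[1][2])/d[2]
def place(p,RC,q):
    r=models.place_of(p,q)
    return [(round(x['conf'],2),np.round(RC[0]@np.array(x['xyz'])+RC[1],4)) for x in r[:2]]
E
python3 - <<'E'
from h import *
for n in ['scene','side','wrist']:
    p,RC=look(n); cv2.imwrite(f'pics/{n}0.png',p['img'])
    print(n,RC[1])
    for q in ['stage','carriage_mid','pivot','knob','pointer_tip','fork_clip','plain_clip','reagent','slide_box','dish']: print(q,place(p,RC,q))
print(sensors.state()['ee_rot'])
E
```

```text
pics
scene [1.11796166 0.86003645 0.80315394]
stage [(0.56, array([ 0.7098, -0.0448,  0.0438]))]
carriage_mid [(0.89, array([ 0.6091, -0.0454,  0.046 ]))]
pivot [(0.61, array([ 0.5327, -0.0755,  0.072 ]))]
knob [(0.5, array([ 0.5296, -0.0075,  0.094 ]))]
pointer_tip [(0.96, array([ 0.7056, -0.044 ,  0.0434]))]
fork_clip [(0.66, array([0.723 , 0.0548, 0.0117]))]
plain_clip [(0.64, array([ 0.7188, -0.1351,  0.0104])), (0.61, array([ 0.5268, -0.0082,  0.0965]))]
reagent [(0.64, array([ 0.4472,  0.4838, -0.0005]))]
slide_box [(0.74, array([ 0.4879, -0.4565, -0.0029])), (0.4, array([ 0.7184, -0.1338,  0.0132]))]
dish [(0.52, array([ 0.327 , -0.409 ,  0.0055]))]
side [ 0.26390994 -0.97205977  0.78088405]
stage [(0.66, array([ 0.6074, -0.0281, -0.0037]))]
carriage_mid [(0.96, array([ 0.6093, -0.0476,  0.0442]))]
pivot [(0.6, array([ 0.533 , -0.077 ,  0.0674]))]
knob [(0.59, array([ 0.5286, -0.0109,  0.0967]))]
pointer_tip [(0.72, array([ 0.7076, -0.0525,  0.0412]))]
fork_clip [(0.52, array([0.7233, 0.0499, 0.0094]))]
plain_clip [(0.56, array([ 0.7088, -0.0518,  0.0425])), (0.51, array([ 0.7
[... 182 characters left out ...]
0.84, array([ 3.269e-01, -4.071e-01, -2.000e-04]))]
wrist [0.57422678 0.07137757 0.37490378]
stage [(0.7, array([ 0.6094, -0.0236,  0.0027])), (0.27, array([ 0.5313, -0.0737,  0.0722]))]
carriage_mid [(0.96, array([ 0.6069, -0.0452,  0.0445])), (0.48, array([ 0.5314, -0.0724,  0.0722]))]
pivot [(0.68, array([ 0.5303, -0.0736,  0.0723]))]
knob []
pointer_tip [(0.77, array([ 0.705 , -0.0499,  0.0453]))]
fork_clip [(0.57, array([0.7173, 0.0499, 0.0144])), (0.44, array([ 0.5305, -0.0761,  0.0706]))]
plain_clip []
reagent []
slide_box []
dish []
[[ 2.57127048e-05  9.99999999e-01 -2.78241311e-05]
 [ 1.00000000e+00 -2.57126839e-05  7.52639784e-07]
 [ 7.51924350e-07 -2.78241504e-05 -1.00000000e+00]]
```

```bash
python3 - <<'E'
import cv2,numpy as np
a=cv2.imread('pics/scene0.png');b=cv2.imread('pics/wrist0.png')
cv2.imwrite('pics/m0.png',cv2.resize(np.vstack([a,b]),(480,600)))
E
```

```text
(no output)
```

View pics/scene0.png

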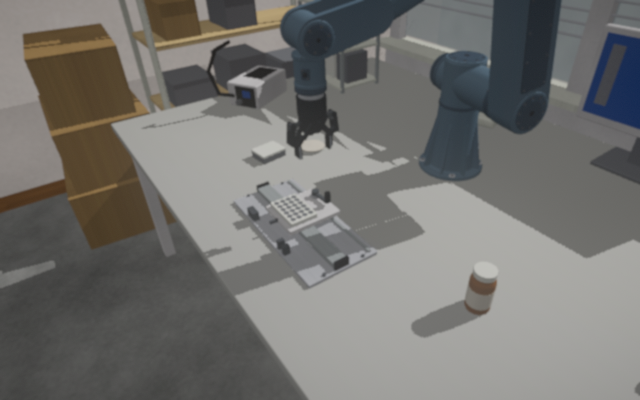

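View pics/wrist0.png

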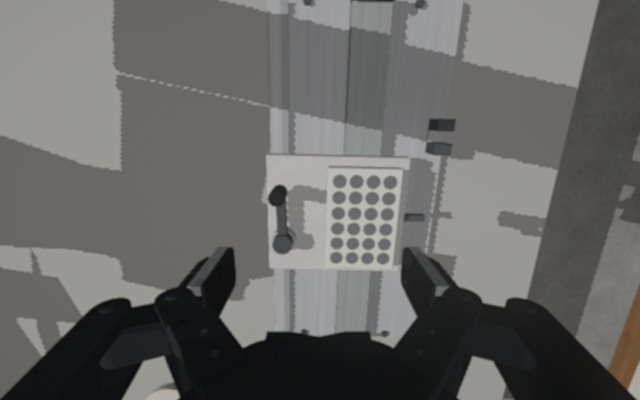

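The wrist view shows the knob at (278,196), pivot at (282,241), pointer at (414,217) and fork prongs at about (441,125) and (439,148). The stage is almost aligned with the world axes, and the carriage has to go about 100 mm in +y. The rest of the scene is clear. I'm moving above the knob with the gripper half open.

```bash
python3 -m pendant '[{"linear":[-0.06,-0.3,0.4],"roll":0,"hand":0.5},{"linear":[-0.06,-0.3,0.4],"roll":0,"hand":0.5},{"linear":[-0.06,-0.3,0.4],"roll":0,"hand":0.5},{"linear":[-0.07,-0.25,0.5],"roll":0,"hand":0.5},{"linear":[0,0,0.5],"roll":0,"hand":0.5},{"linear":[0,0,0],"roll":0,"hand":0.5},{"linear":[0,0,0],"roll":0,"hand":0.5}]' 40
python3 - <<'E'
from h import *
p,RC=look('wrist'); cv2.imwrite('pics/w1.png',p['img'])
for q in ['pivot','knob','carriage_mid','pointer_tip','fork_clip']: print(q,place(p,RC,q))
for n in ['scene','side']:
    p,RC=look(n)
    for q in ['pivot','knob','carriage_mid','pointer_tip','fork_clip','plain_clip']: print(q,place(p,RC,q))
E
```

```text
time: 2.23
tcp_pos: [0.5284, -0.0098, 0.1427]
ee_rot: [[0.0, 1.0, -0.002], [1.0, -0.0, 0.001], [0.001, -0.002, -1.0]]
contact_force: [0.3, 0.6, 0.0]
gripper_width: 0.0425
grasp_force: 0.0
pivot [(0.95, array([ 0.5327, -0.0726,  0.0706]))]
knob [(0.97, array([ 0.5288, -0.0088,  0.0978]))]
carriage_mid [(0.71, array([ 0.6092, -0.0448,  0.0427])), (0.21, array([0.7217, 0.0496, 0.0132]))]
pointer_tip [(0.55, array([ 0.7048, -0.0511,  0.0476]))]
fork_clip [(0.95, array([0.717 , 0.046 , 0.0144]))]
pivot [(0.96, array([ 0.5318, -0.0748,  0.0696]))]
knob [(0.5, array([ 0.5269, -0.009 ,  0.0922]))]
carriage_mid [(0.89, array([ 0.6102, -0.0463,  0.046 ]))]
pointer_tip [(0.79, array([ 0.7076, -0.0447,  0.0438]))]
fork_clip [(0.74, array([0.7253, 0.0544, 0.0109]))]
plain_clip [(0.61, array([ 0.72  , -0.1347,  0.0123]))]
pivot [(0.82, array([ 0.5373, -0.0758,  0.0672]))]
knob [(0.76, array([ 0.5269, -0.0115,  0.0953]))]
carriage_mid [(0.61, array([ 0.6102, -0.0496,  0.0447]))]
pointer_tip [(0.79, array([ 0.7057, -0.0531,  0.0433]))]
fork_clip [(0.59, array([0.7197, 0.0507, 0.007 ]))]
plain_clip [(0.68, array([ 0.7147, -0.1345,  0.012 ])), (0.49, array([ 4.834e-01, -4.610e-01, -2.000e-04]))]
```

View pics/w1.png

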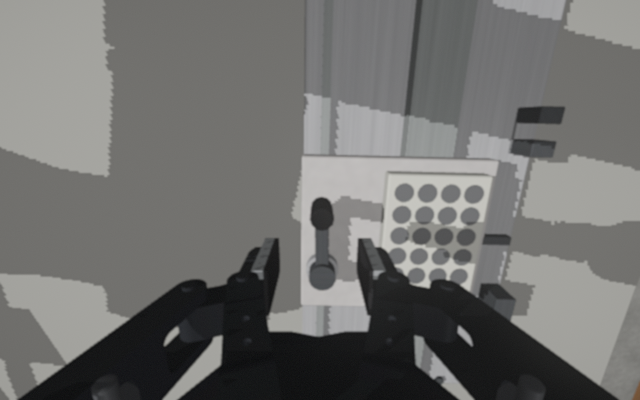

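The knob at (322,206) is centred between the fingers. I'm going down and gripping it.

```bash
python3 -m pendant '[{"linear":[0,0,0.6],"roll":0,"hand":0.5},{"linear":[0,0,0.6],"roll":0,"hand":0.5},{"linear":[0,0,0.5],"roll":0,"hand":0.5},{"linear":[0,0,0.15],"roll":0,"hand":0.5},{"linear":[0,0,0],"roll":0,"hand":0.15},{"linear":[0,0,0],"roll":0,"hand":0.1},{"linear":[0,0,0],"roll":0,"hand":0.1},{"linear":[0,0,0],"roll":0,"hand":0.1}]' 40; python3 -m pendant '[{"linear":[0,0,0],"roll":0,"hand":0.05},{"linear":[0,0,0],"roll":0,"hand":0.05},{"linear":[0,0,0],"roll":0,"hand":0.05}]' 40
```

```text
time: 3.9
tcp_pos: [0.5297, -0.0101, 0.0701]
ee_rot: [[-0.0, 1.0, 0.002], [1.0, 0.0, -0.0], [-0.0, 0.002, -1.0]]
contact_force: [0.4, 0.2, -3.2]
gripper_width: 0.0167
grasp_force: 39.5
time: 4.15
tcp_pos: [0.5296, -0.0101, 0.0701]
ee_rot: [[0.0, 1.0, 0.002], [1.0, -0.0, -0.0], [-0.0, 0.002, -1.0]]
contact_force: [1.6, 0.1, -1.4]
gripper_width: 0.0166
grasp_force: 39.7
```

Gripped. I'm swinging the lever open along the arc.

```bash
python3 -m pendant '[{"linear":[-0.009,-0.17,0],"roll":-1,"hand":0.05},{"linear":[-0.009,-0.17,0],"roll":-1,"hand":0.05},{"linear":[-0.009,-0.17,0],"roll":-1,"hand":0.05},{"linear":[-0.009,-0.17,0],"roll":-1,"hand":0.05},{"linear":[0,0,0],"roll":0,"hand":0.05}]'
```

```text
time: 4.57
tcp_pos: [0.5029, -0.0168, 0.07]
ee_rot: [[-0.412, 0.911, 0.002], [0.911, 0.412, -0.002], [-0.003, 0.001, -1.0]]
contact_force: [1.9, -4.2, -4.5]
gripper_width: 0.0167
grasp_force: 39.7
```

```bash
python3 -m pendant '[{"linear":[-0.009,-0.17,0],"roll":-1,"hand":0.05},{"linear":[-0.009,-0.17,0],"roll":-1,"hand":0.05},{"linear":[-0.009,-0.17,0],"roll":-1,"hand":0.05},{"linear":[-0.009,-0.17,0],"roll":-1,"hand":0.05},{"linear":[-0.009,-0.17,0],"roll":-1,"hand":0.05},{"linear":[-0.009,-0.17,0],"roll":-1,"hand":0.05},{"linear":[-0.009,-0.17,0],"roll":-1,"hand":0.05},{"linear":[0,0,0],"roll":0,"hand":0.05}]'
python3 - <<'E'
from h import *
for n in ['scene','side']:
    p,RC=look(n)
    for q in ['pivot','knob','carriage_mid','pointer_tip','fork_clip']: print(q,place(p,RC,q))
E
```

```text
time: 5.23
tcp_pos: [0.472, -0.0505, 0.0701]
ee_rot: [[-0.915, 0.404, 0.006], [0.404, 0.915, -0.003], [-0.007, 0.0, -1.0]]
contact_force: [8.9, -5.0, -10.5]
gripper_width: 0.0163
grasp_force: 39.5
pivot [(0.69, array([ 0.5346, -0.0762,  0.0704]))]
knob [(0.55, array([ 0.4675, -0.0486,  0.093 ]))]
carriage_mid [(0.83, array([ 0.6103, -0.043 ,  0.0466]))]
pointer_tip []
fork_clip [(0.68, array([0.7242, 0.0526, 0.0108])), (0.64, array([ 0.6118, -0.0459,  0.0451]))]
pivot [(0.87, array([ 0.5367, -0.0771,  0.0666])), (0.54, array([ 0.6087, -0.0434,  0.0438]))]
knob [(0.6, array([ 0.4722, -0.0477,  0.0957]))]
carriage_mid [(0.66, array([ 0.6071, -0.0499,  0.0471]))]
pointer_tip []
fork_clip [(0.55, array([0.7188, 0.0529, 0.0104]))]
```

The lever is open at about 1.16 rad and the carriage hasn't moved. Next: release, rise and roll back.

```bash
python3 -m pendant '[{"linear":[0,0,0],"roll":0,"hand":0.5},{"linear":[0,0,0],"roll":0,"hand":0.5},{"linear":[0,0,0],"roll":0,"hand":0.5},{"linear":[0,0,-0.5],"roll":0,"hand":0.5},{"linear":[0,0,-0.5],"roll":0,"hand":0.5},{"linear":[0,0,-0.5],"roll":1,"hand":0.5},{"linear":[0,0,-0.2],"roll":1,"hand":0.3},{"linear":[0,0,0],"roll":1,"hand":0}]'; python3 -m pendant '[{"linear":[0,0,0],"roll":1,"hand":0},{"linear":[0,0,0],"roll":1,"hand":0},{"linear":[0,0,0],"roll":1,"hand":0},{"linear":[0,0,0],"roll":1,"hand":0},{"linear":[0,0,0],"roll":1,"hand":0},{"linear":[0,0,0],"roll":1,"hand":0},{"linear":[0,0,0],"roll":1,"hand":0},{"linear":[0,0,0],"roll":1,"hand":0}]'
```

```text
time: 6.5
tcp_pos: [0.4712, -0.049, 0.1401]
ee_rot: [[-0.74, 0.673, 0.004], [0.673, 0.74, -0.002], [-0.004, 0.002, -1.0]]
contact_force: [-0.2, 0.7, -0.1]
gripper_width: 0.0196
grasp_force: 0.0
time: 7.17
tcp_pos: [0.4694, -0.0484, 0.1374]
ee_rot: [[0.005, 1.0, -0.0], [1.0, -0.005, 0.0], [0.0, -0.0, -1.0]]
contact_force: [-0.4, -0.5, 0.3]
gripper_width: -0.0002
grasp_force: 0.0
```

```bash
python3 -m pendant '[{"linear":[-0.5,0.4,0],"roll":0,"hand":0},{"linear":[-0.5,0.4,0],"roll":0,"hand":0},{"linear":[-0.5,0.5,0],"roll":0,"hand":0},{"linear":[-0.5,0.5,0],"roll":0,"hand":0},{"linear":[-0.5,0.48,0],"roll":0,"hand":0},{"linear":[0,0,0],"roll":0,"hand":0},{"linear":[0,0,0],"roll":0,"hand":0}]'
python3 - <<'E'
from h import *
p,RC=look('wrist'); cv2.imwrite('pics/w2.png',p['img'])
for q in ['pivot','knob','carriage_mid','pointer_tip','fork_clip']: print(q,place(p,RC,q))
E
```

```text
time: 7.75
tcp_pos: [0.561, -0.1493, 0.1371]
ee_rot: [[0.002, 1.0, -0.001], [1.0, -0.002, 0.0], [0.0, -0.001, -1.0]]
contact_force: [-1.0, 0.3, -0.6]
gripper_width: -0.0
grasp_force: 0.0
pivot [(0.59, array([ 0.5323, -0.0739,  0.0694]))]
knob [(0.62, array([ 0.471 , -0.0483,  0.0993])), (0.27, array([ 0.6085, -0.0237, -0.0015]))]
carriage_mid [(0.65, array([ 0.6098, -0.0478,  0.0464]))]
pointer_tip [(0.95, array([ 0.7053, -0.0493,  0.0477]))]
fork_clip [(0.74, array([ 0.608 , -0.0249,  0.002 ]))]
```

View pics/w2.png

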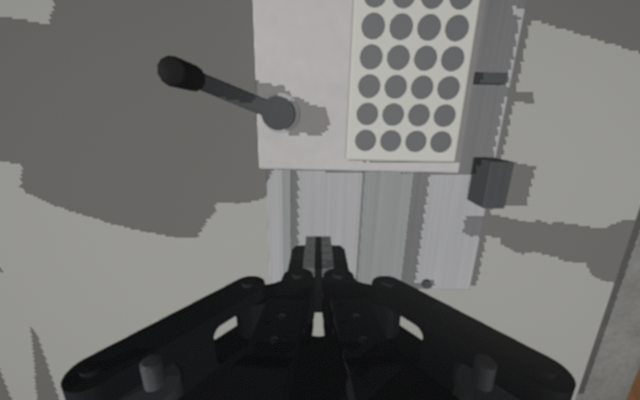

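The lever is open, with the knob at (180,72), and the closed fingers stand clear in front of the carriage's -y edge. I'm going down and pushing.

```bash
python3 -m pendant '[{"linear":[0,0,0.6],"roll":0,"hand":0},{"linear":[0,0,0.6],"roll":0,"hand":0},{"linear":[0,0,0.6],"roll":0,"hand":0},{"linear":[0,0,0.6],"roll":0,"hand":0},{"linear":[0,0,0.35],"roll":0,"hand":0},{"linear":[0,0,0],"roll":0,"hand":0},{"linear":[0.2,0,0],"roll":0,"hand":0},{"linear":[0.2,0,0],"roll":0,"hand":0}]'; python3 -m pendant '[{"linear":[0.15,0,0],"roll":0,"hand":0},{"linear":[0.15,0,0],"roll":0,"hand":0},{"linear":[0.15,0,0],"roll":0,"hand":0},{"linear":[0.15,0,0],"roll":0,"hand":0},{"linear":[0,0,0],"roll":0,"hand":0}]'
```

```text
time: 8.72
tcp_pos: [0.5616, -0.1324, 0.0286]
ee_rot: [[0.001, 1.0, 0.002], [1.0, -0.001, -0.001], [-0.001, 0.002, -1.0]]
contact_force: [1.0, -0.3, 0.4]
gripper_width: 0.0
grasp_force: 0.0
time: 9.13
tcp_pos: [0.562, -0.1081, 0.0289]
ee_rot: [[-0.001, 1.0, 0.003], [1.0, 0.001, -0.002], [-0.002, 0.003, -1.0]]
contact_force: [-0.1, -1.4, -0.5]
gripper_width: 0.0001
grasp_force: 0.3
```

Contact made. I'm pushing on to about 20 mm short of the target, then measuring.

```bash
python3 -m pendant '[{"linear":[0.2,0,0],"roll":0,"hand":0},{"linear":[0.2,0,0],"roll":0,"hand":0},{"linear":[0.2,0,0],"roll":0,"hand":0},{"linear":[0.2,0,0],"roll":0,"hand":0},{"linear":[0.2,0,0],"roll":0,"hand":0},{"linear":[0.2,0,0],"roll":0,"hand":0},{"linear":[0.1,0,0],"roll":0,"hand":0},{"linear":[0,0,0],"roll":0,"hand":0}]'
python3 - <<'E'
from h import *
for n in ['scene','side','wrist']:
    p,RC=look(n); cv2.imwrite(f'pics/{n}3.png',p['img'])
    for q in ['pivot','knob','carriage_mid','pointer_tip','fork_clip']: print(n,q,place(p,RC,q))
    R,C=RC; K=np.array(p['camera_matrix'])
    q=K@R.T@(np.array([0.715,0.02,.045])-C); print(q[:2]/q[2])
E
python3 - <<'E'
import cv2
a=cv2.imread('pics/scene3.png')[180:300,210:390]
cv2.imwrite('pics/c3.png',cv2.resize(a,None,fx=4.4,fy=4.4,interpolation=2))
E
```

```text
time: 9.8
tcp_pos: [0.5625, -0.0564, 0.029]
ee_rot: [[-0.001, 1.0, 0.004], [1.0, 0.001, -0.001], [-0.001, 0.004, -1.0]]
contact_force: [1.5, -1.3, 0.4]
gripper_width: 0.0001
grasp_force: 0.6
scene pivot [(0.97, array([5.349e-01, 4.000e-04, 7.060e-02]))]
scene knob [(0.5, array([0.4749, 0.0253, 0.0939]))]
scene carriage_mid [(0.58, array([0.6103, 0.0288, 0.046 ]))]
scene pointer_tip [(0.94, array([0.7112, 0.0323, 0.0436]))]
scene fork_clip [(0.7, array([0.7204, 0.0553, 0.0128]))]
[279.39365492 234.40145622]
side pivot [(0.79, array([ 0.5353, -0.0028,  0.0683])), (0.35, array([0.4694, 0.0202, 0.0953]))]
side knob [(0.54, array([0.473 , 0.0236, 0.0968]))]
side carriage_mid [(0.51, array([0.4481, 0.4827, 0.0025]))]
side pointer_tip [(0.94, array([0.7077, 0.022 , 0.043 ]))]
side fork_clip [(0.54, array([0.7201, 0.0459, 0.0108]))]
[373.85763883 200.34453819]
wrist pivot [(0.78, array([0.5341, 0.0044, 0.0716])), (0.45, array([0.7179, 0.0493, 0.0151]))]
wrist knob []
wrist carriage_mid [(0.6, array([0.6094, 0.0292, 0.0442]))]
wrist pointer_tip [(0.65, array([0.535 , 0.0057, 0.0686]))]
wrist fork_clip [(0.58, array([0.7166, 0.0483, 0.0137]))]
[683.38368767 104.96992132]
```

View pics/wrist3.png

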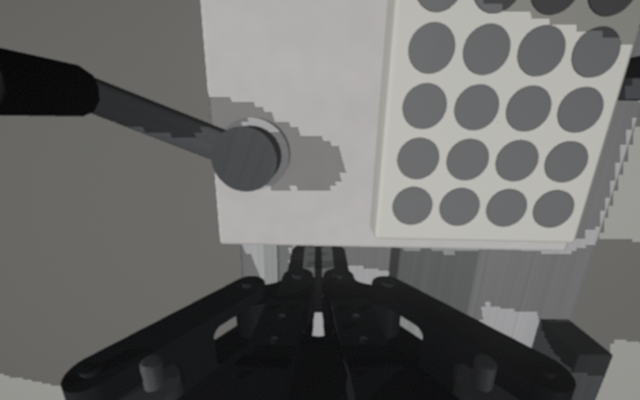

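View pics/c3.png

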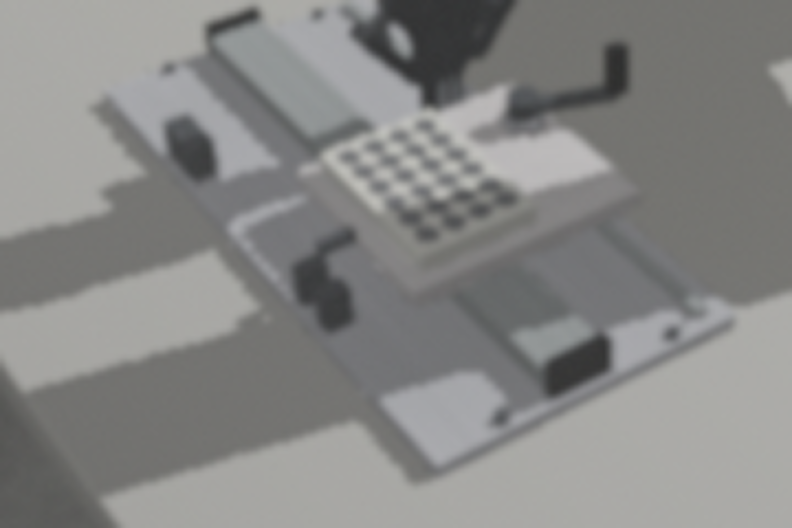

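The pointer is about 24 mm short of the fork gap, from the same-camera differences. I'm pushing 20 mm, then retreating for a close look with the wrist camera.

```bash
python3 -m pendant '[{"linear":[0.15,0,0],"roll":0,"hand":0},{"linear":[0.15,0,0],"roll":0,"hand":0},{"linear":[0.1,0,0],"roll":0,"hand":0},{"linear":[0.1,0,0],"roll":0,"hand":0},{"linear":[0,0,0],"roll":0,"hand":0},{"linear":[0,0,0],"roll":0,"hand":0},{"linear":[0,0,0],"roll":0,"hand":0}]'; python3 -m pendant '[{"linear":[-0.3,0,0],"roll":0,"hand":0},{"linear":[0,0,-0.9],"roll":0,"hand":0},{"linear":[0,0,-0.9],"roll":0,"hand":0},{"linear":[0,0,-0.9],"roll":0,"hand":0},{"linear":[0,0.9,0],"roll":0,"hand":0},{"linear":[0,0.9,0],"roll":0,"hand":0},{"linear":[0,0.9,0],"roll":0,"hand":0},{"linear":[0,0.5,0],"roll":0,"hand":0}]'; python3 -m pendant '[{"linear":[0,0,0],"roll":0,"hand":0},{"linear":[0,0,0],"roll":0,"hand":0}]'
python3 - <<'E'
from h import *
for n in ['scene','side','wrist']:
    p,RC=look(n); cv2.imwrite(f'pics/{n}4.png',p['img'])
    for q in ['pivot','carriage_mid','pointer_tip','fork_clip']: print(n,q,place(p,RC,q))
E
```

```text
time: 11.28
tcp_pos: [0.5611, -0.037, 0.0274]
ee_rot: [[0.0, 1.0, 0.001], [1.0, -0.0, -0.0], [-0.0, 0.001, -1.0]]
contact_force: [2.0, -3.4, -2.5]
gripper_width: 0.0001
grasp_force: 1.7
time: 11.95
tcp_pos: [0.6917, -0.0493, 0.1362]
ee_rot: [[0.0, 1.0, 0.003], [1.0, -0.0, 0.0], [0.0, 0.003, -1.0]]
contact_force: [-0.3, -0.6, -0.0]
gripper_width: -0.0005
grasp_force: 0.0
time: 12.12
tcp_pos: [0.6888, -0.049, 0.1345]
ee_rot: [[-0.0, 1.0, -0.001], [1.0, 0.0, 0.001], [0.001, -0.001, -1.0]]
contact_force: [-1.0, 0.5, -0.0]
gripper_width: 0.0
grasp_force: 0.0
scene pivot [(0.61, array([0.5331, 0.019 , 0.0716]))]
scene carriage_mid [(0.74, array([0.6117, 0.0459, 0.0466]))]
scene pointer_tip [(0.97, array([0.7076, 0.051 , 0.0448]))]
scene fork_clip [(0.64, array([0.7225, 0.0532, 0.012 ]))]
side pivot [(0.56, array([0.5367, 0.0169, 0.0628]))]
side carriage_mid [(0.84, array([0.6114, 0.0447, 0.0466]))]
side pointer_tip [(0.93, array([0.7115, 0.0381, 0.0404]))]
side fork_clip [(0.72, array([0.722 , 0.0467, 0.0122]))]
wrist pivot [(0.75, array([0.5367, 0.0222, 0.0691]))]
wrist carriage_mid [(0.79, array([0.6102, 0.047 , 0.0478]))]
wrist pointer_tip [(0.75, array([0.7081, 0.0497, 0.0431]))]
wrist fork_clip [(0.94, array([0.72  , 0.049 , 0.0123]))]
```

View pics/wrist4.png

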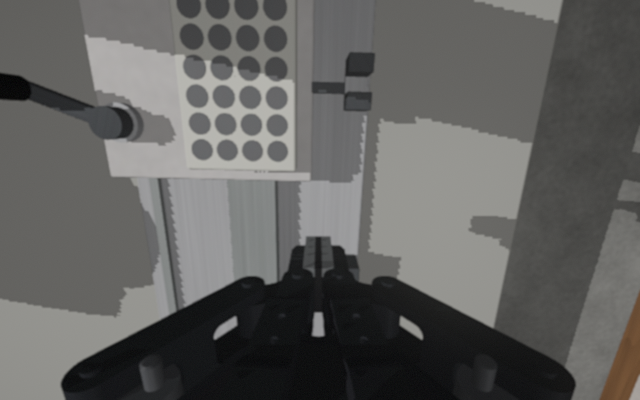

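The pointer, at (328,88), is already level with the gap between the prongs at (360,63) and (357,101). I'm enlarging it to measure the offset.

```bash
python3 - <<'E'
import cv2
a=cv2.imread('pics/wrist4.png')[40:125,300:390]
cv2.imwrite('pics/c4.png',cv2.resize(a,None,fx=7,fy=7,interpolation=0))
g=cv2.cvtColor(a,6)
for u in (317,322,327,332,338,343): print(u,list(g[30:70,u-300]))
for u in (350,358,366,370): print(u,list(g[5:75,u-300]))
E
```

```text
317 [np.uint8(105), np.uint8(105), np.uint8(105), np.uint8(105), np.uint8(105), np.uint8(105), np.uint8(105), np.uint8(105), np.uint8(105), np.uint8(106), np.uint8(101), np.uint8(87), np.uint8(64), np.uint8(54), np.uint8(54), np.uint8(54), np.uint8(55), np.uint8(55), np.uint8(55), np.uint8(56), np.uint8(58), np.uint8(58), np.uint8(61), np.uint8(79), np.uint8(101), np.uint8(106), np.uint8(107), np.uint8(105), np.uint8(106), np.uint8(107), np.uint8(106), np.uint8(106), np.uint8(106), np.uint8(106), np.uint8(107), np.uint8(107), np.uint8(107), np.uint8(106), np.uint8(107), np.uint8(107)]
322 [np.uint8(106), np.uint8(106), np.uint8(105), np.uint8(107), np.uint8(107), np.uint8(106), np.uint8(107), np.uint8(107), np.uint8(107), np.uint8(108), np.uint8(106), np.uint8(96), np.uint8(70), np.uint8(54), np.uint8(55), np.uint8(54), np.uint8(54), np.uint8(54), np.uint8(55), np.uint8(62), np.uint8(73), np.uint8(74), np.uint8(71), np.uint8(80), np.uint8(100), np.uint8(109), np.uint8(109), np.uint8(108), np.uint8(109), np.uint8(109), np.uint8(109), np.uint8(108), np.uint8(109), np.uint8(110), np.uin
[... 5751 characters left out ...]
t8(49), np.uint8(50), np.uint8(50), np.uint8(51), np.uint8(50), np.uint8(50), np.uint8(47), np.uint8(45), np.uint8(54), np.uint8(71), np.uint8(86), np.uint8(95), np.uint8(97), np.uint8(98), np.uint8(101), np.uint8(100), np.uint8(100), np.uint8(101), np.uint8(99), np.uint8(99), np.uint8(98), np.uint8(98), np.uint8(99), np.uint8(97), np.uint8(98), np.uint8(97), np.uint8(87), np.uint8(65), np.uint8(52), np.uint8(51), np.uint8(52), np.uint8(52), np.uint8(54), np.uint8(54), np.uint8(55), np.uint8(57), np.uint8(58), np.uint8(63), np.uint8(68), np.uint8(71), np.uint8(73), np.uint8(72), np.uint8(73), np.uint8(74), np.uint8(79), np.uint8(89), np.uint8(99), np.uint8(104), np.uint8(103), np.uint8(102)]
```

View pics/c4.png

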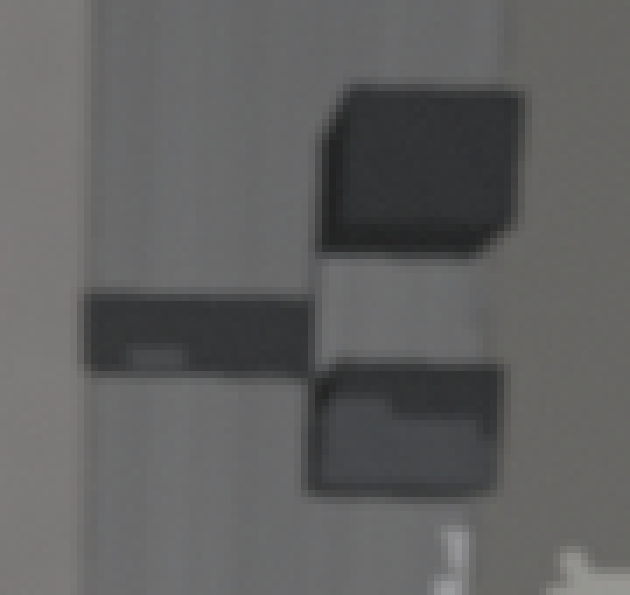

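```bash
python3 - <<'E'
from h import *
p,RC=look('wrist')
f=lambda u,v,z: np.round(ray_z(p,RC,(u,v),z)*1000,1)[:2]
print('upper',f(358,51.9,.042),f(358,71.5,.042),'lower',f(358,91.5,.042),f(358,108.7,.042))
print('ptr',f(342,82.2,.045),f(342,93.7,.045), f(342,93.7,.037)); print(RC[1])
E
```

```text
upper [718.7  71. ] [719.2  57.2] lower [719.8  42.7] [720.3  29.8]
ptr [706.8  49.2] [707.   40.9] [707.6  41.5]
[0.68798782 0.02275906 0.27891178]
```

The gap middle is at y≈50.2 mm and the pointer at y≈45.2 mm, so it needs 5 mm more. I'm going back to the edge and pushing until the TCP reaches y≈-0.032.

```bash
python3 -m pendant '[{"linear":[0,-0.8,0],"roll":0,"hand":0},{"linear":[0,-0.8,0],"roll":0,"hand":0},{"linear":[0,-0.8,0],"roll":0,"hand":0},{"linear":[0,-0.75,0],"roll":0,"hand":0},{"linear":[0,0,0.8],"roll":0,"hand":0},{"linear":[0,0,0.8],"roll":0,"hand":0},{"linear":[0,0,0.7],"roll":0,"hand":0},{"linear":[0,0,0.35],"roll":0,"hand":0}]'; python3 -m pendant '[{"linear":[0.15,0,0],"roll":0,"hand":0},{"linear":[0.15,0,0],"roll":0,"hand":0},{"linear":[0.1,0,0],"roll":0,"hand":0},{"linear":[0,0,0],"roll":0,"hand":0},{"linear":[0,0,0],"roll":0,"hand":0},{"linear":[0,0,0],"roll":0,"hand":0}]'
```

```text
time: 13.58
tcp_pos: [0.5606, -0.0481, 0.0263]
ee_rot: [[0.0, 1.0, -0.004], [1.0, -0.0, 0.001], [0.001, -0.004, -1.0]]
contact_force: [-1.2, -0.1, 0.2]
gripper_width: -0.0003
grasp_force: 0.0
time: 14.08
tcp_pos: [0.5641, -0.0324, 0.0308]
ee_rot: [[-0.0, 1.0, 0.003], [1.0, 0.0, -0.0], [-0.0, 0.003, -1.0]]
contact_force: [0.6, -0.6, -0.2]
gripper_width: -0.0002
grasp_force: 0.0
```

```bash
python3 -m pendant '[{"linear":[-0.4,0,0],"roll":0,"hand":0},{"linear":[0,0,-0.9],"roll":0,"hand":0},{"linear":[0,0,-0.9],"roll":0,"hand":0},{"linear":[0,0,-0.9],"roll":0,"hand":0},{"linear":[0,0.6,0],"roll":0,"hand":0},{"linear":[0,0.6,0],"roll":0,"hand":0},{"linear":[0,0,0],"roll":0,"hand":0},{"linear":[0,0,0],"roll":0,"hand":0}]'
python3 - <<'E'
from h import *
for n in ['scene','side','wrist']:
    p,RC=look(n)
    for q in ['pivot','knob','pointer_tip','fork_clip']: print(n,q,place(p,RC,q))
R,C=RC; K=np.array(p['camera_matrix'])
q=K@R.T@(np.array([0.715,0.05,.045])-C); u,v=(q[:2]/q[2]).astype(int); print(u,v)
y0=max(v-45,0);x0=max(u-45,0)
cv2.imwrite('pics/wrist5.png',p['img']); a=p['img'][y0:y0+85,x0:x0+85]; print(x0,y0)
cv2.imwrite('pics/c5.png',cv2.resize(a,None,fx=7,fy=7,interpolation=0))
E
```

```text
time: 14.75
tcp_pos: [0.6118, -0.0485, 0.1382]
ee_rot: [[-0.0, 1.0, 0.002], [1.0, 0.0, -0.0], [-0.0, 0.002, -1.0]]
contact_force: [-0.4, 0.6, 0.4]
gripper_width: 0.0
grasp_force: 0.0
scene pivot [(0.69, array([0.5324, 0.0245, 0.0686]))]
scene knob [(0.72, array([0.471 , 0.0483, 0.0949])), (0.55, array([0.712 , 0.0535, 0.0433]))]
scene pointer_tip [(0.88, array([0.7123, 0.0547, 0.0428]))]
scene fork_clip [(0.45, array([0.7238, 0.0532, 0.0134]))]
side pivot [(0.8, array([0.5358, 0.0215, 0.0662]))]
side knob [(0.71, array([0.4745, 0.0471, 0.099 ]))]
side pointer_tip []
side fork_clip [(0.5, array([0.5367, 0.0231, 0.065 ])), (0.46, array([ 0.4829, -0.4601,  0.0041]))]
wrist pivot [(0.64, array([0.5339, 0.0268, 0.0732]))]
wrist knob [(0.72, array([0.4695, 0.0492, 0.0987]))]
wrist pointer_tip [(0.92, array([0.7076, 0.0509, 0.0456]))]
wrist fork_clip [(0.64, array([0.7207, 0.0476, 0.0127]))]
452 81
407 36
```

View pics/c5.png

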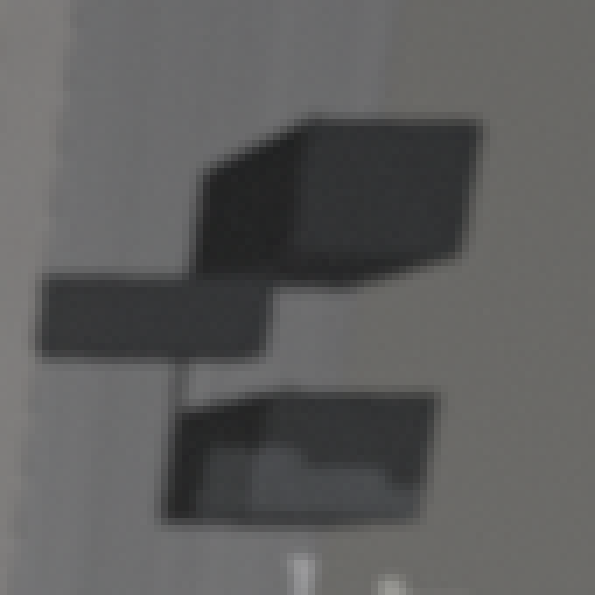

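The pointer is centred in the gap to within about 1 mm: in the crop its centre row is 314, against a gap mid row of about 321. I'm moving over the knob at (0.471, 0.049) and rolling to the lever angle.

```bash
python3 -m pendant '[{"linear":[0.49,-0.7,0],"roll":0,"hand":0.5},{"linear":[0.49,-0.7,0],"roll":0,"hand":0.5},{"linear":[0.49,-0.7,0],"roll":0,"hand":0.5},{"linear":[0.49,-0.7,0],"roll":0,"hand":0.5},{"linear":[0.48,-0.72,0],"roll":0,"hand":0.5},{"linear":[0,0,0],"roll":-1,"hand":0.5},{"linear":[0,0,0],"roll":-1,"hand":0.5},{"linear":[0,0,0],"roll":-1,"hand":0.5}]'; python3 -m pendant '[{"linear":[0,0,0],"roll":-1,"hand":0.5},{"linear":[0,0,0],"roll":-1,"hand":0.5},{"linear":[0,0,0],"roll":-1,"hand":0.5},{"linear":[0,0,0],"roll":-1,"hand":0.5},{"linear":[0,0,0],"roll":-1,"hand":0.5},{"linear":[0,0,0],"roll":-1,"hand":0.5},{"linear":[0,0,0],"roll":-1,"hand":0.5},{"linear":[0,0,0],"roll":-1,"hand":0.5}]';  python3 -m pendant '[{"linear":[0,0,0],"roll":0,"hand":0.5},{"linear":[0,0,0],"roll":0,"hand":0.5}]'
```

```text
time: 16.17
tcp_pos: [0.4697, 0.0495, 0.1376]
ee_rot: [[-0.315, 0.949, 0.001], [0.949, 0.315, -0.0], [-0.0, 0.001, -1.0]]
contact_force: [0.2, -0.0, -0.5]
gripper_width: 0.0428
grasp_force: 0.0
time: 16.83
tcp_pos: [0.4701, 0.049, 0.1374]
ee_rot: [[-0.916, 0.402, 0.0], [0.402, 0.916, -0.0], [-0.0, 0.0, -1.0]]
contact_force: [0.7, -0.1, 0.9]
gripper_width: 0.0426
grasp_force: 0.0
time: 17.0
tcp_pos: [0.47, 0.049, 0.1374]
ee_rot: [[-0.912, 0.41, 0.0], [0.41, 0.912, 0.0], [-0.0, 0.0, -1.0]]
contact_force: [0.2, 0.1, -0.3]
gripper_width: 0.0427
grasp_force: 0.0
```

```bash
python3 -m pendant '[{"linear":[0,0,0.6],"roll":0,"hand":0.5},{"linear":[0,0,0.6],"roll":0,"hand":0.5},{"linear":[0,0,0.48],"roll":0,"hand":0.5},{"linear":[0,0,0],"roll":0,"hand":0.3},{"linear":[0,0,0],"roll":0,"hand":0.05},{"linear":[0,0,0],"roll":0,"hand":0.05},{"linear":[0,0,0],"roll":0,"hand":0.05},{"linear":[0,0,0],"roll":0,"hand":0.05}]' 40; python3 -m pendant '[{"linear":[0,0,0],"roll":0,"hand":0.05},{"linear":[-0.009,0.17,0],"roll":1,"hand":0.05},{"linear":[-0.009,0.17,0],"roll":1,"hand":0.05},{"linear":[-0.009,0.17,0],"roll":1,"hand":0.05},{"linear":[0,0,0],"roll":0,"hand":0.05},{"linear":[0,0,0],"roll":0,"hand":0.05}]'
python3 - <<'E'
from h import *
for n in ['scene','side']:
    p,RC=look(n)
    for q in ['pivot','knob','pointer_tip','fork_clip']: print(n,q,place(p,RC,q))
E
```

```text
time: 17.67
tcp_pos: [0.4694, 0.0492, 0.0701]
ee_rot: [[-0.913, 0.407, -0.001], [0.407, 0.913, 0.0], [0.001, -0.0, -1.0]]
contact_force: [-0.9, 1.2, -11.2]
gripper_width: 0.0163
grasp_force: 39.4
time: 18.17
tcp_pos: [0.4802, 0.0675, 0.07]
ee_rot: [[-0.743, 0.669, -0.002], [0.669, 0.743, 0.002], [0.003, 0.0, -1.0]]
contact_force: [-2.5, 6.4, -6.2]
gripper_width: 0.0162
grasp_force: 39.7
scene pivot [(0.9, array([0.5379, 0.022 , 0.0712]))]
scene knob [(0.47, array([0.4802, 0.0648, 0.095 ])), (0.39, array([ 0.722 , -0.1312,  0.0137]))]
scene pointer_tip [(0.79, array([0.7113, 0.0539, 0.0454]))]
scene fork_clip [(0.43, array([0.722 , 0.0532, 0.0119]))]
side pivot [(0.75, array([0.5374, 0.0179, 0.0651]))]
side knob [(0.68, array([0.4832, 0.0634, 0.0986]))]
side pointer_tip [(0.61, array([0.7067, 0.0431, 0.0418]))]
side fork_clip [(0.66, array([0.721 , 0.048 , 0.0092])), (0.38, array([0.7113, 0.0435, 0.0431]))]
```

```bash
python3 -m pendant '[{"linear":[-0.009,0.17,0],"roll":1,"hand":0.05},{"linear":[-0.009,0.17,0],"roll":1,"hand":0.05},{"linear":[-0.009,0.17,0],"roll":1,"hand":0.05},{"linear":[0,0,0],"roll":0,"hand":0.05},{"linear":[0,0,0],"roll":0,"hand":0.05}]'
python3 - <<'E'
from h import *
for n in ['scene','side','wrist']:
    p,RC=look(n); cv2.imwrite(f'pics/{n}6.png',p['img'])
    for q in ['pivot','knob','pointer_tip','fork_clip']: print(n,q,place(p,RC,q))
E
```

```text
time: 19.08
tcp_pos: [0.4964, 0.0803, 0.07]
ee_rot: [[-0.5, 0.866, -0.001], [0.866, 0.5, 0.002], [0.002, -0.0, -1.0]]
contact_force: [-1.9, 6.6, -8.7]
gripper_width: 0.0164
grasp_force: 39.7
scene pivot [(0.83, array([0.533 , 0.0196, 0.0701]))]
scene knob [(0.46, array([0.4966, 0.0751, 0.0956]))]
scene pointer_tip [(0.56, array([0.7087, 0.0487, 0.0431]))]
scene fork_clip [(0.67, array([0.7236, 0.0559, 0.0121]))]
side pivot [(0.79, array([0.5367, 0.0175, 0.0653]))]
side knob [(0.54, array([0.4961, 0.0741, 0.0944]))]
side pointer_tip [(0.76, array([0.7107, 0.0411, 0.0428]))]
side fork_clip [(0.46, array([0.7198, 0.0515, 0.0103]))]
wrist pivot [(0.81, array([0.5354, 0.0204, 0.0726]))]
wrist knob [(0.8, array([0.4985, 0.0792, 0.0982]))]
wrist pointer_tip []
wrist fork_clip []
```

```bash
cat > sh.py <<'E'
import cv2,numpy as np,sys
from h import cam2world,imaging
def shift(n,im):
    # carriage displacement (mm) vs picture 4 (pointer y=45.2) by matching the well plate
    p=imaging.get_image(n); R,C=cam2world(p); K=np.array(p['camera_matrix'])
    pr=lambda y:(lambda q:q[:2]/q[2])(K@R.T@(np.array([.628,y,.06])-C))
    c=pr(.045); J=(pr(.055)-pr(.035))/20
    g=lambda i:cv2.GaussianBlur(cv2.cvtColor(i,6),(0,0),1.0).astype(np.float32)
    T=cv2.imread(f'pics/{n}4.png'); r=24; u,v=c.astype(int)
    W=np.eye(2,3,dtype=np.float32); G=g(im); best=None
    t=g(T)[v-r:v+r,u-r:u+r]
    for s in np.arange(-25,12,.25):
        M=np.float32([[1,0,u-r+J[0]*s],[0,1,v-r+J[1]*s]])
        w=cv2.warpAffine(G,M,(2*r,2*r),flags=cv2.INTER_LINEAR|cv2.WARP_INVERSE_MAP)
        e=-np.corrcoef(w.ravel(),t.ravel())[0,1]
        if best is None or e<best[0]: best=(e,s)
    return best
if __name__=='__main__':
    k=sys.argv[1:] 
    for n in ['scene','side']:
        for i in k: print(n,i,shift(n,cv2.imread(f'pics/{n}{i}.png') if i!='now' else imaging.get_image(n)['img']))
E
python3 sh.py 3 4 6 now
```

```text
scene 3 (np.float64(-0.8449400006952263), np.float64(-14.25))
scene 4 (np.float64(-1.0), np.float64(0.0))
scene 6 (np.float64(-0.7914169368374863), np.float64(0.75))
scene now (np.float64(-0.7921726643933495), np.float64(0.75))
side 3 (np.float64(-0.16948029287597463), np.float64(-25.0))
side 4 (np.float64(-0.9999999999999999), np.float64(0.0))
side 6 (np.float64(-0.7559878647113336), np.float64(-0.25))
side now (np.float64(-0.7574853043790634), np.float64(-0.25))
```

```bash
cat > avg.py <<'E'
from h import *
for n in ['scene','side']:
    A={}
    for i in range(6):
        p,RC=look(n)
        for q in ['pivot','pointer_tip','fork_clip','carriage_mid']:
            for c,x in place(p,RC,q)[:1]:
                A.setdefault(q,[]).append(x)
    for q in A: print(n,q,len(A[q]),np.round(np.median(A[q],0),4),np.round(np.std(A[q],0)[1],4))
print(sensors.state()['time'])
E
python3 avg.py
```

```text
scene pivot 6 [0.5336 0.0225 0.07  ] 0.0007
scene pointer_tip 6 [0.7109 0.053  0.0432] 0.1706
scene fork_clip 6 [0.7217 0.0529 0.0124] 0.0011
scene carriage_mid 6 [0.6126 0.0502 0.0448] 0.0014
side pivot 6 [0.5379 0.0187 0.0654] 0.0012
side pointer_tip 6 [0.7105 0.0422 0.0416] 0.0017
side fork_clip 6 [0.7218 0.0493 0.0097] 0.0015
side carriage_mid 6 [0.6113 0.0475 0.0448] 0.0015
23.3333
```

The averages put the pointer about 3 mm on the -y side. The knob sits slightly inward in the pads, so the arc was a little tight. The lever is still free at about 0.56 rad, so I'm shifting +3 mm in y.

```bash
python3 -m pendant '[{"linear":[0.035,0.02,0],"roll":0,"hand":0.05},{"linear":[0.03,0.018,0],"roll":0,"hand":0.05},{"linear":[0,0,0],"roll":0,"hand":0.05},{"linear":[0,0,0],"roll":0,"hand":0.05}]'; python3 avg.py
```

```text
time: 23.67
tcp_pos: [0.4966, 0.0811, 0.07]
ee_rot: [[-0.5, 0.866, -0.001], [0.866, 0.5, -0.001], [-0.001, -0.001, -1.0]]
contact_force: [-2.4, -4.0, -9.8]
gripper_width: 0.0166
grasp_force: 39.5
scene pivot 6 [0.5353 0.0221 0.07  ] 0.179
scene pointer_tip 6 [0.7098 0.0527 0.0431] 0.0016
scene fork_clip 6 [0.7214 0.053  0.0112] 0.0011
scene carriage_mid 6 [0.6133 0.05   0.0446] 0.0014
side pivot 6 [0.5376 0.02   0.0658] 0.0013
side pointer_tip 5 [0.7096 0.0431 0.0429] 0.0008
side fork_clip 6 [0.7209 0.049  0.0101] 0.0021
side carriage_mid 6 [0.6102 0.0478 0.0451] 0.0014
26.6667
```

```bash
python3 -m pendant '[{"linear":[0.03,0.016,0],"roll":0,"hand":0.05},{"linear":[0.025,0.014,0],"roll":0,"hand":0.05},{"linear":[0,0,0],"roll":0,"hand":0.05},{"linear":[0,0,0],"roll":0,"hand":0.05}]'; python3 avg.py
```

```text
time: 27.0
tcp_pos: [0.4967, 0.0835, 0.07]
ee_rot: [[-0.5, 0.866, -0.001], [0.866, 0.5, -0.001], [-0.001, -0.001, -1.0]]
contact_force: [-2.6, -5.7, -10.1]
gripper_width: 0.0166
grasp_force: 39.5
scene pivot 6 [0.5346 0.0241 0.0701] 0.0019
scene pointer_tip 6 [0.711  0.0546 0.0441] 0.0011
scene fork_clip 6 [0.7207 0.0534 0.0116] 0.0325
scene carriage_mid 6 [0.6131 0.0525 0.0446] 0.0014
side pivot 5 [0.5365 0.0216 0.0656] 0.0008
side pointer_tip 6 [0.7097 0.0438 0.0414] 0.0021
side fork_clip 6 [0.7207 0.0501 0.0102] 0.0011
side carriage_mid 6 [0.6093 0.0512 0.0448] 0.0005
30.0
```

```bash
python3 -m pendant '[{"linear":[-0.003,0.18,0],"roll":1,"hand":0.05},{"linear":[-0.003,0.18,0],"roll":1,"hand":0.05},{"linear":[-0.003,0.18,0],"roll":1,"hand":0.05},{"linear":[0,0,0],"roll":0,"hand":0.05}]';  python3 -m pendant '[{"linear":[-0.003,0.18,0],"roll":1,"hand":0.05},{"linear":[-0.003,0.18,0],"roll":1,"hand":0.05},{"linear":[0,0,0],"roll":0,"hand":0.05},{"linear":[0,0,0],"roll":0,"hand":0.05},{"linear":[0,0,0],"roll":0,"hand":0.05}]'
```

```text
time: 30.33
tcp_pos: [0.5174, 0.0924, 0.07]
ee_rot: [[-0.204, 0.979, 0.0], [0.979, 0.204, -0.001], [-0.001, 0.0, -1.0]]
contact_force: [-0.8, -3.3, -9.8]
gripper_width: 0.0162
grasp_force: 39.9
time: 30.75
tcp_pos: [0.5309, 0.0944, 0.0701]
ee_rot: [[-0.004, 1.0, 0.0], [1.0, 0.004, -0.0], [-0.0, 0.0, -1.0]]
contact_force: [0.5, -4.6, -10.5]
gripper_width: 0.0167
grasp_force: 39.9
```

```bash
python3 -m pendant '[{"linear":[0,0.05,0],"roll":0,"hand":0.05},{"linear":[0,0.03,0],"roll":0,"hand":0.05},{"linear":[0,0,0],"roll":0,"hand":0.05},{"linear":[0,0,0],"roll":0,"hand":0.05}]'; python3 -m pendant '[{"linear":[0,0,0],"roll":0,"hand":0.5},{"linear":[0,0,0],"roll":0,"hand":0.5},{"linear":[0,0,0],"roll":0,"hand":0.5},{"linear":[0,0,-0.7],"roll":0,"hand":0.5},{"linear":[0,0,-0.8],"roll":0,"hand":0.5},{"linear":[-0.5,0.6,0],"roll":0,"hand":0.3},{"linear":[-0.7,0.6,0],"roll":0,"hand":0},{"linear":[-0.7,0.6,0],"roll":0,"hand":0}]';  python3 -m pendant '[{"linear":[-0.7,0.3,0],"roll":0,"hand":0},{"linear":[-0.8,0,0],"roll":0,"hand":0},{"linear":[0,0,0],"roll":0,"hand":0},{"linear":[0,0,0],"roll":0,"hand":0}]'
python3 - <<'E'
from h import *
p,RC=look('wrist'); cv2.imwrite('pics/w7.png',p['img'])
for q in ['pivot','knob','pointer_tip','fork_clip']: print(q,place(p,RC,q))
R,C=RC; K=np.array(p['camera_matrix'])
q=K@R.T@(np.array([0.715,0.05,.045])-C); u,v=(q[:2]/q[2]).astype(int)
y0=max(v-45,0);x0=max(u-45,0); print(x0,y0)
c=cv2.resize(p['img'][y0:y0+85,x0:x0+85],None,fx=7,fy=7,interpolation=0)[:400]
cv2.imwrite('pics/c7.png',c)
E
```

```text
time: 31.08
tcp_pos: [0.5321, 0.0945, 0.07]
ee_rot: [[-0.003, 1.0, -0.004], [1.0, 0.003, -0.0], [-0.0, -0.004, -1.0]]
contact_force: [-9.0, -5.6, -3.5]
gripper_width: 0.0164
grasp_force: 40.6
time: 31.75
tcp_pos: [0.6086, 0.0187, 0.1328]
ee_rot: [[-0.003, 1.0, 0.005], [1.0, 0.003, -0.0], [-0.0, 0.005, -1.0]]
contact_force: [0.7, 0.2, -0.3]
gripper_width: 0.007
grasp_force: 0.0
time: 32.08
tcp_pos: [0.6191, -0.0429, 0.1309]
ee_rot: [[0.002, 1.0, 0.002], [1.0, -0.002, -0.0], [-0.0, 0.002, -1.0]]
contact_force: [0.2, 0.7, 0.3]
gripper_width: -0.0002
grasp_force: 0.0
pivot [(0.94, array([0.5381, 0.0275, 0.0708]))]
knob [(0.97, array([0.5294, 0.0924, 0.0971]))]
pointer_tip []
fork_clip [(0.65, array([0.7198, 0.0526, 0.0127]))]
398 43
```

View pics/c7.png

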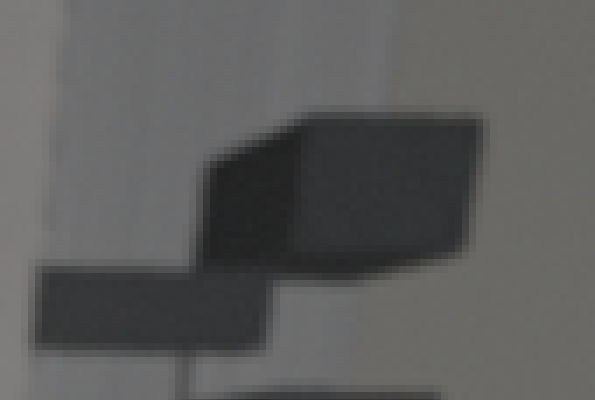

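The pointer is centred at row 309 against a gap mid row of about 322, so roughly +1 mm and well inside the tolerance. I'm checking the lever angle numerically before handing in.

```bash
python3 - <<'E'
from h import *
for n in ['scene','side','wrist']:
    D=[]
    for i in range(5):
        p,RC=look(n); a=place(p,RC,'knob');b=place(p,RC,'pivot')
        if a and b: D.append(a[0][1]-b[0][1])
    print(n,np.round(np.median(D,0),4))
s=sensors.state(); print(s['time'],s['contact_force'])
E
```

```text
scene [-0.0028  0.0666  0.0253]
side [-0.0052  0.0664  0.0323]
wrist [-0.0071  0.0657  0.0267]
34.5833 [-0.90145054 -0.63571926 -0.5083637 ]
```

The knob-to-pivot offset matches the clamped start state, so the lever is home and the arm is clear.

```bash
python3 -c "
from cell import bot
print(bot.sign_off())"
```

```text
the job is handed in; nothing more can be done
None
```

I handed the job in; by my measurements the carriage is locked with its pointer about 1 mm from the middle of the fork gap, the lever is home, and the arm is clear, but `sign_off` returned no verdict.

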